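# Hand the test beam over from one locking clamp to the other

## Task

The test beam on the aluminium fixture plate is held only by the yellow-handled locking pliers, and that end has to be freed for measuring. Squeeze the handles of the open blue pliers fully together until they snap over centre and lock, then pull the red release lever of the yellow pliers so that they spring fully open. The beam must never be left without a locked clamp.

Things in the scene. Friction and masses are not known exactly. Their poses are not given: they have to be found in the camera images.
- blue_squeeze (a point): Blue pliers, fixed on a stand: point midway between the blue handles, 110 mm from the upright pivot, 74 mm above the bench, at mid-height of the handles. z up, x from handles to jaws (about away from the robot), y across. Handles 12 mm thick, 24 mm high, sleeves 60 mm to +x and 30 mm to -x; here 61 mm over their outer faces when open, 32 locked. A bar below reaches 32 mm above the bench.
- blue_handle (a joint): Angle of each blue handle, rad: 0 locked, 0.13 open (start). Both swing level and always equally. Squeezing takes about 8 N on each handle at first, falling to none at the dead centre (0.04; 41 mm over the outer faces); then they snap shut and stay locked.
- yellow_lever_grip (a point): Middle of the red grip on the yellow pliers' release lever: 16 mm across (y), 13 thick, 38 tall; upright while locked, middle 110 mm above the bench, 180 mm from the pivot at the handles' tail end, clear all round. Axes as blue_squeeze while upright. It turns on a level pin 78 mm below. Pull it to -x (about towards the robot): 10 mm with some 4 N passes dead centre, a spring takes it on to 30 mm.
- yellow_handle (a joint): Angle of each yellow handle, rad: 0 locked (start), 0.13 fully open, dead centre at 0.04; the lever turns three times as far. The yellow pliers are the same model as the blue, parallel to them, 220 mm to one side or the other. The blue pliers have the same red lever, leaning back while open.

How it is judged:
On the way:
1. the blue pliers are locked while the yellow ones still are (value of joint each of blue_handle, yellow_handle below 0.02 rad), for 0.2 s.
At the end, for the whole second after the job is handed in: The blue pliers are locked (handle angle below 0.02 rad) and the yellow pliers are open (handle angle above 0.11 rad) (value of joint blue_handle below 0.02 rad and value of joint yellow_handle above 0.11 rad); the robot touches nothing.
It fails at once if neither pair of pliers is locked: the beam is loose (value of joint each of blue_handle, yellow_handle above 0.04 rad).
It also fails if it takes over 43 s, if anything falls off the work surface, if the arm or the gripper's body presses on something with over 40 N, if the wrist force passes 120 N, or if a joint passes its speed limit or range.

## Robot

A 6-joint arm with a two-finger parallel gripper is mounted at the origin on the work surface. World frame = base frame: x ahead of the robot, y to its left, z up, the work surface at z = 0. Lengths are in m, angles in rad, forces in N, time in s.
With the tool pointing down it reaches from about 0.3 to 0.75 m from the base axis. Payload 8.5 kg.
Tool frame: the origin (TCP) lies at the very end of the fingers, on their centre line; the grasp point (between the pads) lies 19 mm behind it; z points along the fingers, y is the direction in which the jaws open and shut (so a half turn about z gives the same grasp; the last joint's range is limited). The gripper opens to 85 mm and grips with 20 to 120 N. Pads are 22 mm wide; open, the fingers measure 114 mm over their backs; the gripper's body (76 mm by 85 mm) begins 54 mm behind the grasp point. The pads swing forward as they close: fully open they stand 13 mm farther back than shut.
Start: joints at [-0.215, 0.381, 1.297, -0, 1.464, -0.215], TCP at [0.55, 0, 0.231] pointing down, gripper open.
Joint ranges: [-3.11, 3.11], [-0.89, 2.33], [0.22, 2.48], [-1.42, 4.56], [0.17, 2.85], [-2.88, 2.88]. Speed limits (rad/s): [2.39, 2.39, 3.14, 3.14, 3.14, 3.14].

## Interface

Orientations are given as a rotation vector (axis times angle).
In Python, from station import observe, snapshot, calibration, hand_in gives the robot as it stands.
- The arm moves only by the tool servo_tool, never from a script. Its argument "motion" is a list that holds one entry, the list of rows, each a list of 4 numbers: the shift along the tool's x, y, z in cm, then the turn about the tool's z in rad. A call has exactly 5 rows; each row is the pose to reach, as a shift and turn from the pose measured when the call began, along the tool's axes at that moment; what a row does not reach only later rows make up. A row lasts 1/10 s, in which the tool goes at most 50 mm and 8.59 degrees, less where a joint would pass 70% of its speed; a pose out of reach is approached as far as the arm can. A call with a gripper value outside its range is refused whole. "fingers" is the finger opening in cm, from 0 to 8.54, set as the call begins (left out, the last holds). The fingers move at their own pace and stop on an object; the grip force is fixed at half the most. Time passes only in rows, so rows that repeat a pose let the fingers close, or fill a call up. It gives the time, the measured TCP pose, the force and the opening at its end, in the units of the state.
- observe(): the state, without advancing time (a new reading comes with each control period).
- snapshot(name): name is "scene" or "side" or "wrist"; returns the picture (400x640x3 uint8, red, green, blue); there is no depth.
- calibration(name): a dict with "camera_matrix" (3x3 intrinsics, pixels), "D" ([k1, k2, p1, p2, k3] as OpenCV has them; the pictures are not rectified), "view" (4x4, takes a point from world to camera coordinates). Camera axes: x right, y down, z forward; pixel columns grow to the right and rows downward; lengths in m; the calibration is good to about 2 mm. A picture is of the moment at which its call begins: read the wrist's pose just before it. calibration takes no time and is no camera call; for the wrist camera it gives the pose at the moment of the call.
- hand_in(): hands the job in, once; it reports no verdict.
The state is a dict: "t": time; "joint_positions": joint angles; "qd": joint speeds; "joint_torque": joint torques, N m; "eef_pos": TCP position; "tcp_rot": TCP orientation; "ft_force": force on the tool from outside, world axes, zero at the start; "ft_torque": the same for the moment, N m; "finger_gap": finger opening in m.
Only numpy, scipy, OpenCV 4.12 (cv2) and the standard library are available. Lean on these libraries where they do the work, as an engineer would, in place of code of your own. Each camera call takes 0.05 s, during which the arm holds its last target.

## Working session

There is one attempt and no reset: what is moved stays moved. The work goes in short steps, Python scripts to look and compute and a tool call to move; the robot and the scene stay as the last step left them, time stands still between calls to the robot, and variables do not carry over. Pictures are saved under pics/ and viewed, and the job is handed in when it is done.

Besides the shell and the picture viewer there is one more tool, called as name(argument=value, ...) on one line, values as JSON. servo_tool: Moves the arm, as the interface text tells. Its arguments: {"type":"object","properties":{"motion":{"type":"array"},"fingers":{"type":"number"}},"required":["motion"]}

```bash
mkdir -p pics; ls; python3 - <<'E'
from station import *
import cv2
s=observe();print(s)
for n in("scene","side","wrist"):
    c=calibration(n);print(n,c)
    cv2.imwrite(f"pics/{n}0.png",snapshot(n)[:,:,::-1])
E
```

```text
pics
{'t': 0.0, 'joint_positions': array([-2.15307199e-01,  3.81155928e-01,  1.29827698e+00,  2.29169703e-05,
        1.46365511e+00, -2.15314440e-01]), 'qd': array([ 0.00049922,  0.00030739,  0.00176927, -0.00167671, -0.00209067,
       -0.00092758]), 'joint_torque': array([-1.00240642e-03, -4.48466885e+01, -2.31285810e+01, -2.87182611e-04,
        4.73836102e-03,  1.77242771e-05]), 'eef_pos': array([5.49683638e-01, 6.88989184e-05, 2.30727851e-01]), 'tcp_rot': array([-2.22053714e+00, -2.22054775e+00,  1.23708650e-03]), 'ft_force': array([ 0.0815143 , -0.6523515 ,  0.10245004]), 'ft_torque': array([-0.00896503, -0.01509591,  0.01191691]), 'finger_gap': 0.08572694996707424}
scene {'camera_matrix': array([[494.76679204,   0.        , 305.97924099],
       [  0.        , 494.76679204, 204.03677014],
       [  0.        ,   0.        ,   1.        ]]), 'D': array([-0.05456101,  0.        ,  0.        ,  0.        ,  0.        ]), 'view': array([[ 0.23436513,  0.97212409, -0.00690975, -0.15025799],
       [ 0.68259397, -0.16961617, -0.71084163, -0.34518571],
       [-0.69219828,  0.161879
[... 507 characters left out ...]
6, -0.50843405,  0.74459108],
       [ 0.        ,  0.        ,  0.        ,  1.        ]])}
wrist {'camera_matrix': array([[357.50958369,   0.        , 321.11612149],
       [  0.        , 357.50958369, 198.9022979 ],
       [  0.        ,   0.        ,   1.        ]]), 'D': array([-0.02565908,  0.        ,  0.        ,  0.        ,  0.        ]), 'view': array([[ 9.99999631e-01,  7.45472650e-04, -4.26206316e-04,
        -5.49935562e-01],
       [ 8.31431169e-04, -9.64660794e-01,  2.63493570e-01,
        -3.51022743e-02],
       [-2.14717273e-04, -2.63493827e-01, -9.64661058e-01,
         3.78191847e-01],
       [ 0.00000000e+00,  0.00000000e+00,  0.00000000e+00,
         1.00000000e+00]])}
```

View pics/scene0.png

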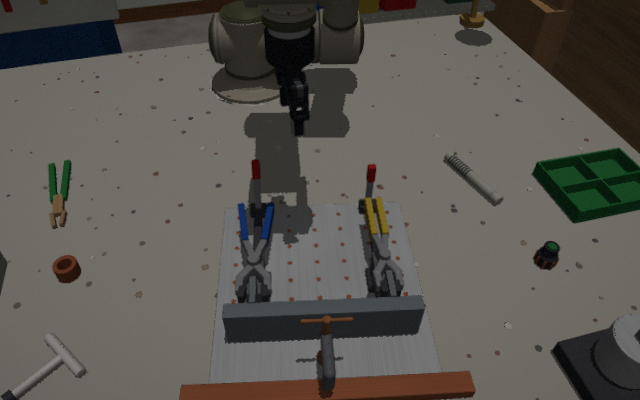

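View pics/side0.png

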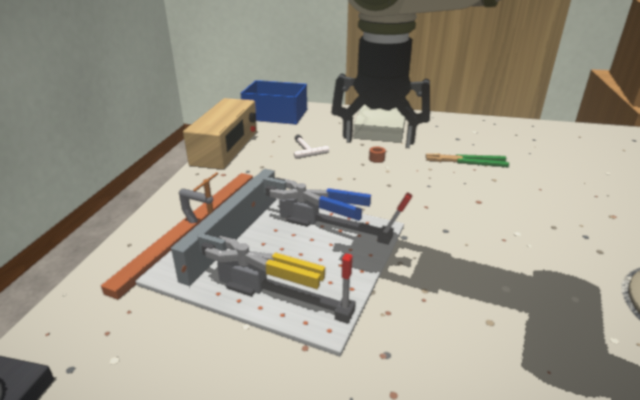

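View pics/wrist0.png

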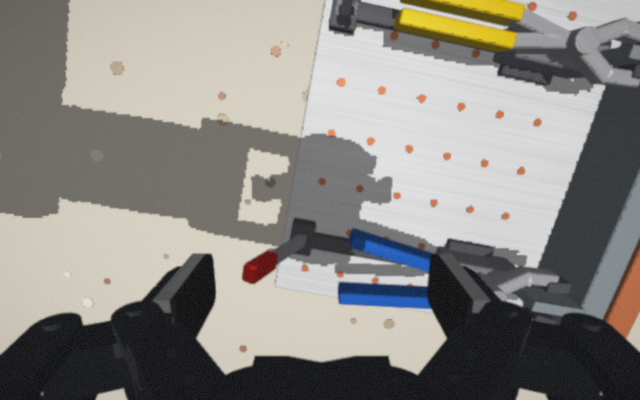

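```bash
cat > h.py <<'E'
import numpy as np,cv2
from station import *
def ray(c,uv):
    p=cv2.undistortPoints(np.array([[uv]],float),c['camera_matrix'],c['D'])[0,0]
    R=c['view'][:3,:3];t=c['view'][:3,3]
    return -R.T@t, R.T@np.array([p[0],p[1],1])
def plane(c,uv,z):
    o,d=ray(c,uv);return o+d*(z-o[2])/d[2]
def mask(im,col):
    h=cv2.cvtColor(im,cv2.COLOR_RGB2HSV)
    if col=='b':return cv2.inRange(h,(105,150,50),(125,255,255))
    if col=='y':return cv2.inRange(h,(20,150,60),(32,255,255))
    m=cv2.inRange(h,(0,180,60),(4,255,255))|cv2.inRange(h,(174,180,60),(180,255,255));return m
def blobs(m,amin=60):
    n,l,s,c=cv2.connectedComponentsWithStats(m)
    return [(s[i],c[i],l==i) for i in range(1,n) if s[i][4]>amin]
E
python3 - <<'E'
from h import *
for n,z in(("scene",.086),("side",.086),("wrist",.086)):
    im=cv2.imread(f"pics/{n}0.png")[:,:,::-1].copy();c=calibration(n)
    for col in 'byr':
        for s,ce,l in blobs(mask(im,col)):
            cn=cv2.findContours(l.astype('uint8'),0,2)[0][0]
            b=cv2.boxPoints(cv2.minAreaRect(cn))
            print(n,col,s,ce.round(1),plane(c,ce,z).round(3)[:2],[plane(c,q,z).round(3)[:2].tolist() for q in b])
im=cv2.imread("pics/scene0.png")[150:310,210:430];cv2.imwrite("pics/sz.png",cv2.resize(im,None,fx=3.6,fy=3.6,interpolation=2)[:600,:800])
im=cv2.imread("pics/side0.png")[160:330,180:430];cv2.imwrite("pics/dz.png",cv2.resize(im,None,fx=3.2,fy=3.2,interpolation=2))
E
```

```text
scene b [238 204  10  36 212] [242.6 222. ] [ 0.615 -0.11 ] [[0.567, -0.112], [0.569, -0.1], [0.657, -0.107], [0.655, -0.118]]
scene b [261 206  13  33 231] [266.8 222.1] [ 0.626 -0.068] [[0.66, -0.086], [0.582, -0.061], [0.588, -0.049], [0.666, -0.074]]
scene y [365 198  12  36 232] [370.6 215.3] [0.654 0.118] [[0.61, 0.12], [0.609, 0.133], [0.697, 0.116], [0.697, 0.103]]
scene y [376 198  13  35 214] [381.4 215.4] [0.659 0.137] [[0.614, 0.14], [0.614, 0.152], [0.7, 0.134], [0.701, 0.123]]
side b [243  82  62  23 586] [272.4  91.6] [ 0.948 -0.676] [[1.002, -0.555], [1.076, -0.763], [0.867, -0.764], [0.819, -0.56]]
side b [328 190  41   8  87] [347.8 193.3] [ 0.61  -0.104] [[0.65, -0.102], [0.651, -0.11], [0.57, -0.106], [0.569, -0.098]]
side b [321 197  34  13 150] [337.3 202.5] [ 0.624 -0.065] [[0.658, -0.069], [0.659, -0.088], [0.589, -0.064], [0.589, -0.046]]
side y [ 267  254   57   33 1139] [295.1 269.6] [0.651 0.142] [[0.695, 0.156], [0.702, 0.105], [0.607, 0.126], [0.606, 0.174]]
wrist b [ 349  230   83   41 1486] [390.3 250.1] [ 0.61  -0.059] [[0.572, -0.055], [0.577, -0.039], [0.649, -0.063], [0.645, -0.079]]
wrist b [ 339  284   92   24 1767] [383.7 295.4] [ 0.607 -0.103] [[0.566, -0.11], [0.566, -0.09], [0.649, -0.095], [0.65, -0.116]]
wrist y [ 401    0  124   24 1687] [476.7   8.4] [0.665 0.133] [[0.608, 0.138], [0.699, 0.139], [0.701, 0.124], [0.609, 0.123]]
wrist y [ 394    9  122   43 2613] [454.5  30.5] [0.649 0.118] [[0.604, 0.118], [0.606, 0.134], [0.696, 0.117], [0.695, 0.101]]
wrist r [244 252  33  31 598] [259.3 266.7] [ 0.496 -0.075] [[0.477, -0.076], [0.508, -0.057], [0.516, -0.073], [0.484, -0.092]]
```

View pics/sz.png

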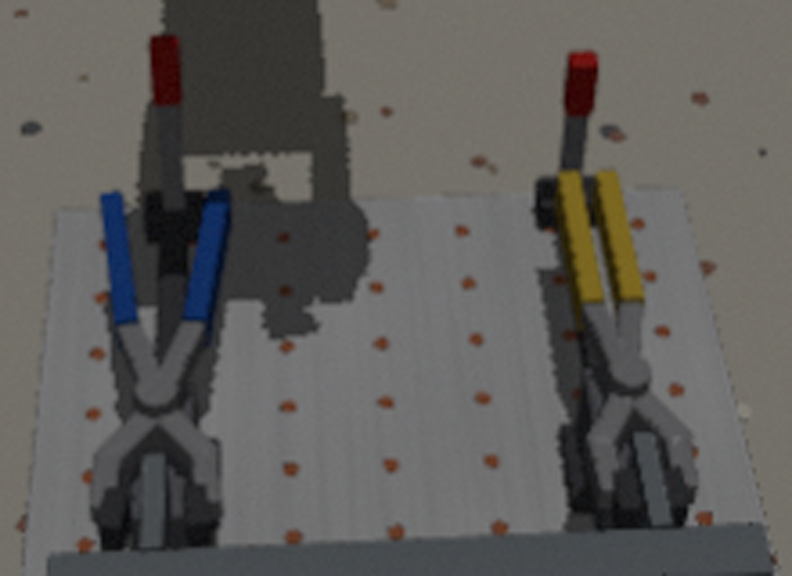

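View pics/dz.png

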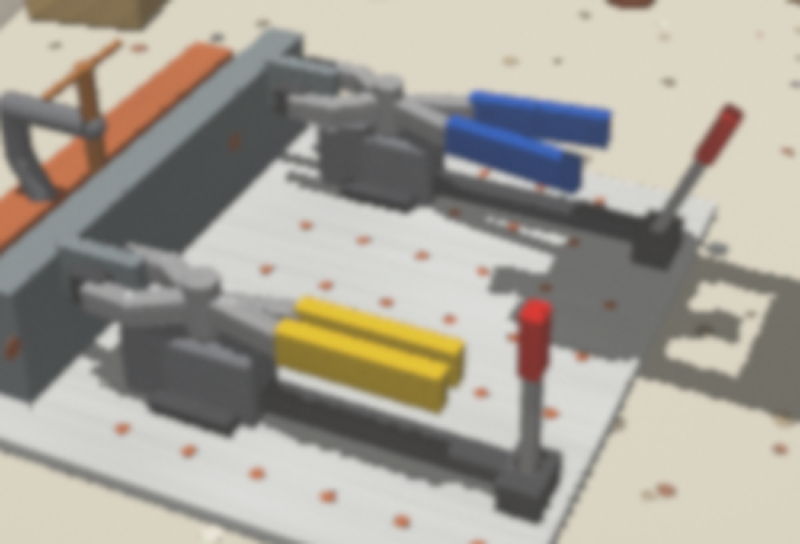

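servo_tool(motion=[[[-1.7, 1.1, 0, -0.14], [-3.4, 2.2, 0, -0.28], [-5.1, 3.3, 0, -0.42], [-6.8, 4.4, 0, -0.56], [-8.5, 5.5, 0, -0.7]]], fingers=8.5)

```text
t: 0.65
eef_pos: [0.6051, -0.0856, 0.2304]
tcp_rot: [-1.316, -2.851, 0.0]
ft_force: [0.0, 0.4, -0.1]
finger_gap: 0.085
```

servo_tool(motion=[[[0, 0, 0, -0.14], [0, 0, 0, -0.28], [0, 0, 0, -0.42], [0, 0, 0, -0.56], [0, 0, 0, -0.7]]])

```text
t: 1.15
eef_pos: [0.605, -0.0856, 0.2301]
tcp_rot: [-0.25, -3.129, -0.001]
ft_force: [-0.2, 0.6, -0.3]
finger_gap: 0.0852
```

```bash
python3 - <<'E'
from h import *
s=observe();R=cv2.Rodrigues(s['tcp_rot'])[0];print(s['t'],s['eef_pos'],R.round(3))
c=calibration("wrist");im=snapshot("wrist");cv2.imwrite("pics/w1.png",im[:,:,::-1])
i2=snapshot("scene");c2=calibration("scene");cv2.imwrite("pics/s1.png",i2[:,:,::-1])
P=np.array([.605,-.085,.086]);u=np.array([.983,-.18,0]);v=np.array([.18,.983,0])
for nm,I,C in(("wrist",im,c),("scene",i2,c2)):
    for s_,ce,l in blobs(mask(I,'b')):
        cn=cv2.findContours(l.astype('uint8'),0,2)[0][0]
        b=[plane(C,q,.086)-P for q in cv2.boxPoints(cv2.minAreaRect(cn))]
        print(nm,s_,(plane(C,ce,.086)-P)@np.c_[u,v],[ (q@np.c_[u,v]).round(3).tolist() for q in b])
h=cv2.cvtColor(i2,cv2.COLOR_RGB2HSV);m=cv2.inRange(h,(0,170,40),(5,255,255))|cv2.inRange(h,(172,170,40),(180,255,255))
for s_,ce,l in blobs(m,20):print('red',s_,ce,plane(c2,ce,.110))
E
```

```text
1.15 [ 0.60495064 -0.08561733  0.23006047] [[-0.987  0.159 -0.003]
 [ 0.159  0.987  0.001]
 [ 0.003  0.    -1.   ]]
wrist [ 283  140   25  105 1385] [ 0.00577817 -0.02197246] [[-0.035, -0.033], [-0.036, -0.022], [0.052, -0.01], [0.054, -0.022]]
wrist [ 334  142   30  104 1387] [0.0059385  0.02165949] [[0.052, 0.009], [-0.036, 0.022], [-0.034, 0.033], [0.054, 0.022]]
red [ 1  0 11 12 84] [6.42857143 5.20238095] [-0.48822812 -0.7123015   0.11      ]
red [379   0  37  11 336] [396.52678571   4.17559524] [-0.15653805  0.47798177  0.11      ]
red [252 160   8  19 137] [255.52554745 169.08029197] [ 0.50532085 -0.06626453  0.11      ]
red [367 165   9  17 123] [370.90243902 172.84552846] [0.56937    0.14516168 0.11      ]
```

View pics/w1.png

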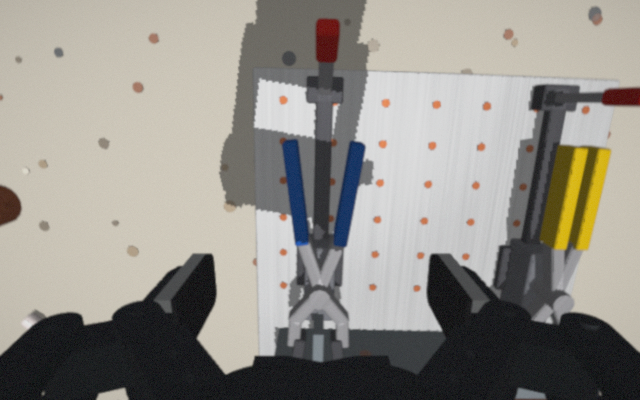

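servo_tool(motion=[[[0.3, 0.05, 2, 0.02], [0.3, 0.05, 5, 0.02], [0.3, 0.05, 8, 0.02], [0.3, 0.05, 11, 0.02], [0.3, 0.05, 12, 0.02]]])

```text
t: 1.75
eef_pos: [0.6005, -0.0841, 0.1072]
tcp_rot: [-0.293, -3.12, -0.003]
ft_force: [0.3, 0.5, -0.2]
finger_gap: 0.0852
```

```bash
python3 - <<'E'
from h import *
s=observe();R=cv2.Rodrigues(s['tcp_rot'])[0];print(s['t'],s['eef_pos'],R.round(3)[:2])
d=np.array([.602,-.0845,.055])-s['eef_pos'];print(R.T@d)
cv2.imwrite("pics/d2.png",snapshot("side")[100:300,200:500,::-1].repeat(2,0).repeat(2,1))
E
```

```text
1.75 [ 0.6004737  -0.08410918  0.10717558] [[-0.982  0.186 -0.007]
 [ 0.186  0.983  0.002]]
[-0.00197536 -0.00015157  0.05216176]
```

View pics/d2.png

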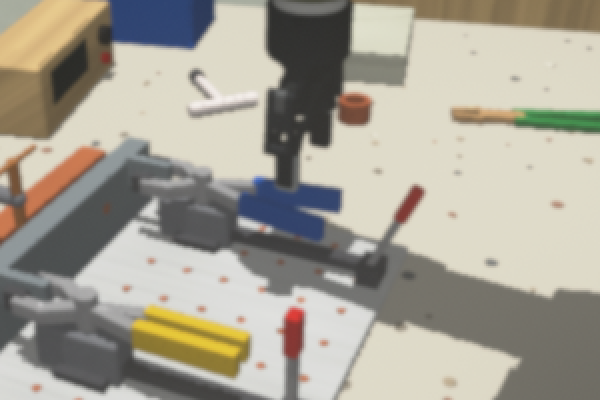

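Side view: the fingers hang over the blue handles' midlength (crop 285,185), straddling them, lever clear. Going down, then closing.

servo_tool(motion=[[[-0.1, 0, 1.5, 0], [-0.1, 0, 3, 0], [-0.1, 0, 4.5, 0], [-0.1, 0, 5.2, 0], [-0.1, 0, 5.2, 0]]])

```text
t: 2.3
eef_pos: [0.6014, -0.0843, 0.0554]
tcp_rot: [-0.294, -3.12, -0.003]
ft_force: [0.5, -0.2, 0.2]
finger_gap: 0.0852
```

servo_tool(motion=[[[0, 0, 0, 0], [0, 0, 0, 0], [0, 0, 0, 0], [0, 0, 0, 0], [0, 0, 0, 0]]], fingers=5.0)

```text
t: 2.8
eef_pos: [0.6021, -0.084, 0.0566]
tcp_rot: [-0.294, -3.123, -0.003]
ft_force: [1.4, 3.4, 7.1]
finger_gap: 0.0501
```

servo_tool(motion=[[[0, 0, 0, 0], [0, 0, 0, 0], [0, 0, 0, 0], [0, 0, 0, 0], [0, 0, 0, 0]]], fingers=3.0)

```text
t: 3.3
eef_pos: [0.6023, -0.084, 0.0574]
tcp_rot: [-0.294, -3.124, -0.003]
ft_force: [-2.7, 2.1, 8.0]
finger_gap: 0.0305
```

servo_tool(motion=[[[0, 0, 0, 0], [0, 0, 0, 0], [0, 0, 0, 0], [0, 0, 0, 0], [0, 0, 0, 0]]])

```text
t: 3.8
eef_pos: [0.6023, -0.0841, 0.0574]
tcp_rot: [-0.295, -3.123, -0.003]
ft_force: [-1.5, 1.9, 3.6]
finger_gap: 0.0304
```

```bash
python3 - <<'E'
from h import *
s=observe();print(s['t'],s['eef_pos'],s['finger_gap'],s['ft_force'])
cv2.imwrite("pics/d3.png",snapshot("side")[100:300,200:500,::-1].repeat(2,0).repeat(2,1))
E
```

```text
3.8 [ 0.6022775  -0.0840628   0.05744087] 0.030393652457817624 [-1.458307    1.88090252  3.56027312]
```

View pics/d3.png

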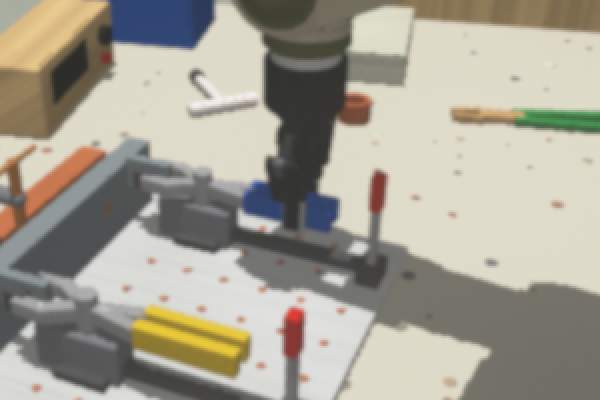

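The blue lever now stands upright (crop 377,190) and the handles are together. I'll open the fingers and rise, then check that it stays locked.

servo_tool(motion=[[[0, 0, 0, 0], [0, 0, 0, 0], [0, 0, 0, 0], [0, 0, 0, 0], [0, 0, 0, 0]]], fingers=8.0)

```text
t: 4.35
eef_pos: [0.6023, -0.0841, 0.0574]
tcp_rot: [-0.295, -3.123, -0.003]
ft_force: [0.0, 0.4, 1.0]
finger_gap: 0.08
```

servo_tool(motion=[[[0, 0, -2, 0], [0, 0, -5, 0], [0, 0, -9, 0], [0, 0, -13, 0], [0, 0, -15.5, 0]]])

```text
t: 4.85
eef_pos: [0.6034, -0.0846, 0.2157]
tcp_rot: [-0.295, -3.127, -0.001]
ft_force: [0.2, 0.1, -0.6]
finger_gap: 0.0798
```

```bash
python3 - <<'E'
from h import *
s=observe();R=cv2.Rodrigues(s['tcp_rot'])[0];print(s['t'],s['eef_pos'],R.round(3)[:2])
c=calibration("wrist");im=snapshot("wrist");cv2.imwrite("pics/w4.png",im[:,:,::-1])
u=np.array([.983,-.18,0]);v=np.array([.18,.983,0])
P=np.array([.602,-.0845,.086])
for s_,ce,l in blobs(mask(im,'b')):
    cn=cv2.findContours(l.astype('uint8'),0,2)[0][0]
    print([((plane(c,q,.086)-P)@np.c_[u,v]).round(3).tolist() for q in cv2.boxPoints(cv2.minAreaRect(cn))])
# lever estimate from geometry and by triangulating red in scene+side
print('pred',P+.22*v-.07*u)
L=[]
for n in("scene","side"):
    i=snapshot(n);C=calibration(n);cv2.imwrite(f"pics/{n}4.png",i[:,:,::-1])
    h=cv2.cvtColor(i,cv2.COLOR_RGB2HSV);m=cv2.inRange(h,(0,170,40),(5,255,255))|cv2.inRange(h,(172,170,40),(180,255,255))
    for s_,ce,l in blobs(m,20):
        p=plane(C,ce,.110)
        print(n,s_,ce.round(1),p.round(4))
        if abs(p[1]-.14)<.04 and p[0]>.4:L.append(ray(C,ce))
A=[];b=[]
for o,d in L:
    d=d/np.linalg.norm(d);M=np.eye(3)-np.outer(d,d);A.append(M);b.append(M@o)
print(len(L),np.linalg.lstsq(np.vstack(A),np.hstack(b),rcond=None)[:2])
E
```

```text
4.85 [ 0.60339626 -0.0845686   0.21568041] [[-0.982  0.187 -0.   ]
 [ 0.187  0.982  0.001]]
[[0.054, -0.016], [-0.036, -0.014], [-0.036, -0.004], [0.054, -0.005]]
[[0.054, 0.003], [-0.036, 0.005], [-0.036, 0.015], [0.054, 0.015]]
pred [0.57279 0.14436 0.086  ]
scene [ 1  0 11 12 85] [6.4 5.2] [-0.4881 -0.7125  0.11  ]
scene [379   0  37  11 333] [396.8   4.2] [-0.1563  0.4787  0.11  ]
scene [367 165   9  17 123] [370.9 172.8] [0.5693 0.1452 0.11  ]
scene [251 169   9  17 130] [254.8 176.9] [ 0.5274 -0.0712  0.11  ]
side [344 255   7   7  34] [346.9 258. ] [0.5734 0.1262 0.11  ]
2 (array([0.57397394, 0.14043552, 0.11830566]), array([2.35495236e-05]))
```

View pics/w4.png

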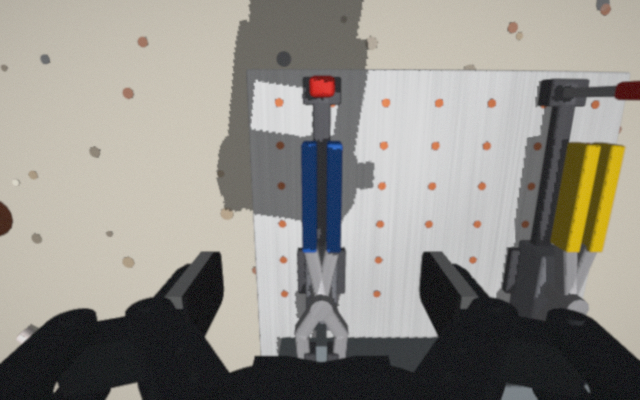

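servo_tool(motion=[[[0.9, 4.4, 0, 0], [1.8, 8.8, 0, 0], [2.8, 13.2, 0, 0], [3.7, 17.6, 0, 0], [4.7, 22, 0, 0]]], fingers=0)

```text
t: 5.5
eef_pos: [0.5975, 0.1421, 0.2123]
tcp_rot: [-0.295, -3.124, -0.001]
ft_force: [1.1, 0.0, 0.2]
finger_gap: 0.0067
```

servo_tool(motion=[[[0, 0, 0, 0], [0, 0, 0, 0], [0, 0, 0, 0], [0, 0, 0, 0], [0, 0, 0, 0]]])

```text
t: 6.0
eef_pos: [0.5977, 0.1409, 0.2122]
tcp_rot: [-0.297, -3.123, -0.001]
ft_force: [-0.5, 0.3, -0.9]
finger_gap: -0.0001
```

```bash
python3 - <<'E'
from h import *
s=observe();R=cv2.Rodrigues(s['tcp_rot'])[0];print(s['t'],s['eef_pos'],R.round(3)[:2],s['finger_gap'])
c=calibration("wrist");im=snapshot("wrist");cv2.imwrite("pics/w5.png",im[:,:,::-1])
h=cv2.cvtColor(im,cv2.COLOR_RGB2HSV);m=cv2.inRange(h,(0,170,40),(5,255,255))|cv2.inRange(h,(172,170,40),(180,255,255))
for s_,ce,l in blobs(m,20):print(s_,ce,plane(c,ce,.110),plane(c,ce,.129))
d=np.array([.5985,.140,.098])-s['eef_pos'];print(R.T@d)
E
```

```text
6.0 [0.5977129  0.14091727 0.21222275] [[-0.982  0.189 -0.004]
 [ 0.189  0.982  0.001]] -9.48418489282236e-05
[310 149  23  25 504] [320.98015873 161.21428571] [0.57146757 0.14545359 0.11      ] [0.5684821  0.14602687 0.129     ]
[  0 151  38  22 607] [ 16.75288303 160.01647446] [ 0.5298261  -0.06477476  0.11      ] [ 0.53006268 -0.04793483  0.129     ]
[-0.00141626 -0.00075243  0.11421788]
```

View pics/w5.png

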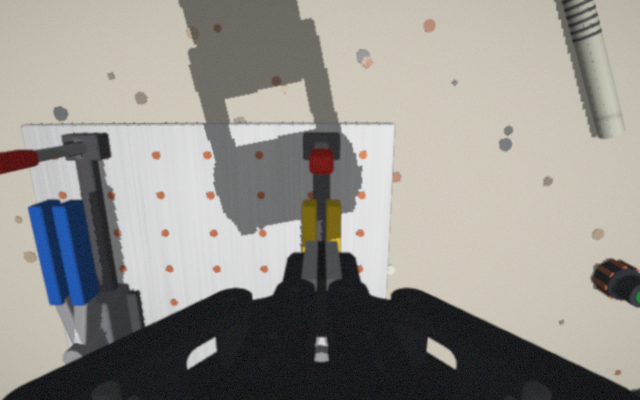

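servo_tool(motion=[[[-0.1, 0, 3, 0], [-0.1, 0, 6, 0], [-0.1, 0, 9, 0], [-0.1, 0, 11, 0], [-0.1, 0, 11.4, 0]]])

```text
t: 6.55
eef_pos: [0.5972, 0.1404, 0.096]
tcp_rot: [-0.298, -3.119, 0.0]
ft_force: [-0.9, 0.8, 0.4]
finger_gap: 0.0002
```

```bash
python3 - <<'E'
from h import *
s=observe();print(s['t'],s['eef_pos'],s['ft_force'])
cv2.imwrite("pics/d6.png",snapshot("side")[160:330,180:430,::-1].repeat(3,0).repeat(3,1))
E
```

```text
6.55 [0.59723147 0.1404461  0.09604674] [-0.89005537  0.76781176  0.43788601]
```

View pics/d6.png

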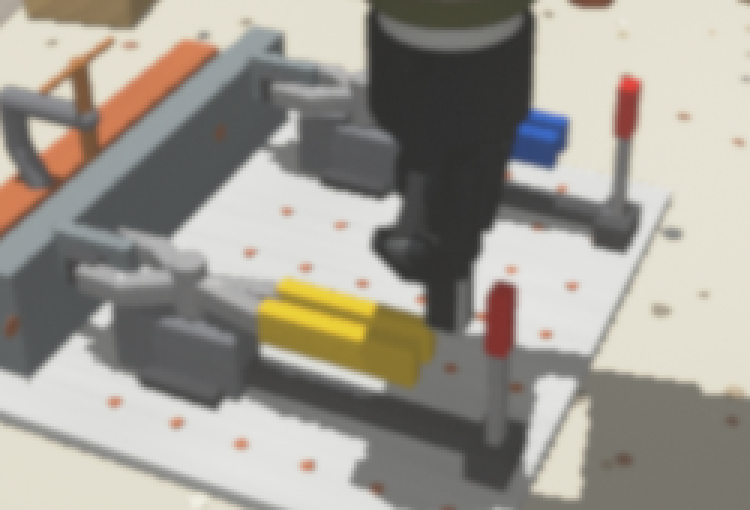

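Side view: the closed fingers (crop 455,300) stand between the yellow handles' tail and the red grip (500,320). Everything else is clear. Pulling now (+tool x).

servo_tool(motion=[[[0.4, 0, 0, 0], [0.8, 0, 0, 0], [1.2, 0, 0, 0], [1.6, 0, 0, 0], [2.0, 0, 0, 0]]])

```text
t: 7.1
eef_pos: [0.5785, 0.1444, 0.0981]
tcp_rot: [-0.298, -3.123, -0.001]
ft_force: [0.7, 0.7, 0.9]
finger_gap: -0.0001
```

servo_tool(motion=[[[0.3, 0, 0, 0], [0.6, 0, 0, 0], [0.8, 0, 0, 0], [0.8, 0, 0, 0], [0.8, 0, 0, 0]]])

```text
t: 7.6
eef_pos: [0.5705, 0.1459, 0.0981]
tcp_rot: [-0.298, -3.123, -0.001]
ft_force: [-0.3, -0.4, 0.7]
finger_gap: 0.0001
```

```bash
python3 - <<'E'
from h import *
s=observe();print(s['t'],s['eef_pos'],s['ft_force'])
cv2.imwrite("pics/d7.png",snapshot("side")[160:330,180:430,::-1].repeat(3,0).repeat(3,1))
E
```

```text
7.6 [0.57053701 0.14587096 0.09807465] [-0.30390197 -0.44464442  0.65568247]
```

View pics/d7.png

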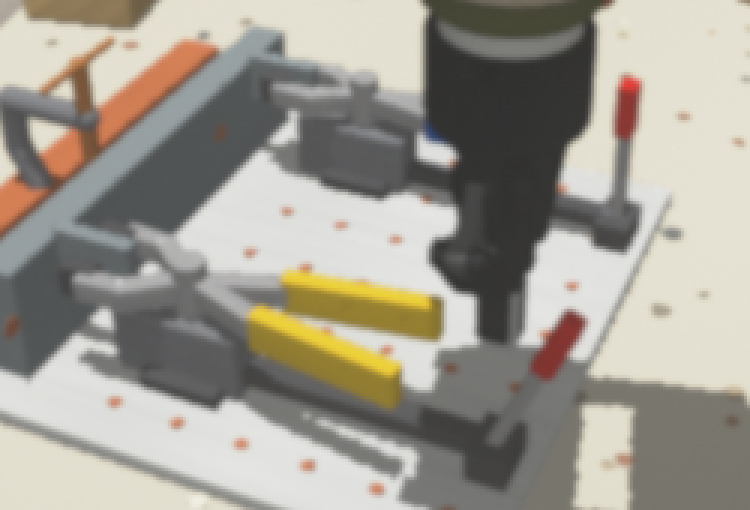

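The yellow pliers have sprung open: the handles are spread and the lever leans back, clear of the fingers (crop 560,345). Blue's lever is still upright. Backing off and rising.

servo_tool(motion=[[[-0.5, 0, -1, 0], [-0.5, 0, -4, 0], [-0.5, 0, -8, 0], [-0.5, 0, -12, 0], [-0.5, 0, -12, 0]]])

```text
t: 8.15
eef_pos: [0.578, 0.1449, 0.2237]
tcp_rot: [0.298, 3.121, 0.003]
ft_force: [-0.3, 0.4, -0.5]
finger_gap: 0.0002
```

servo_tool(motion=[[[0, 0, 0, 0], [0, 0, 0, 0], [0, 0, 0, 0], [0, 0, 0, 0], [0, 0, 0, 0]]])

```text
t: 8.65
eef_pos: [0.5779, 0.1449, 0.223]
tcp_rot: [0.298, 3.123, 0.003]
ft_force: [-0.2, 0.0, -0.8]
finger_gap: -0.0002
```

```bash
python3 - <<'E'
from h import *
s=observe();print(s['t'],s['eef_pos'],s['ft_force'])
c=calibration("wrist");im=snapshot("wrist");cv2.imwrite("pics/w8.png",im[:,:,::-1])
i2=snapshot("scene");C=calibration("scene");cv2.imwrite("pics/s8.png",i2[150:310,210:430,::-1].repeat(3,0).repeat(3,1))
for n,I,K in(("w",im,c),("s",i2,C)):
  for col in'by':
    for s_,ce,l in blobs(mask(I,col)):
        p=np.array([plane(K,(x,y),.086)[:2] for y,x in np.argwhere(l)[::3]])
        vx,vy=cv2.fitLine(p.astype('float32'),2,0,.01,.01).ravel()[:2]
        print(n,col,s_,'angle from axis',round(float(np.arctan(vy/vx)+.181),3))
E
```

```text
8.65 [0.57785497 0.14493438 0.22299875] [-0.15613482  0.00504951 -0.8358126 ]
w b [  43  218   66   99 4617] angle from axis -0.048
w y [282 220  18  40 479] angle from axis 0.043
w y [342 220  18  37 476] angle from axis -0.076
s b [246 203   8  36 230] angle from axis 0.001
s b [257 202   8  36 241] angle from axis -0.006
s y [385 198   8  36 222] angle from axis -0.138
s y [356 200  18  35 237] angle from axis 0.11
```

View pics/w8.png

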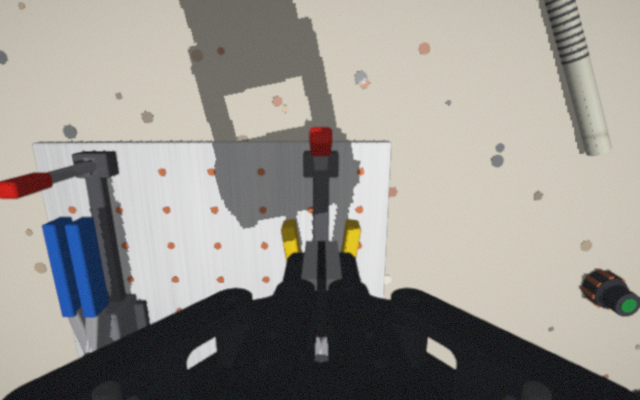

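View pics/s8.png

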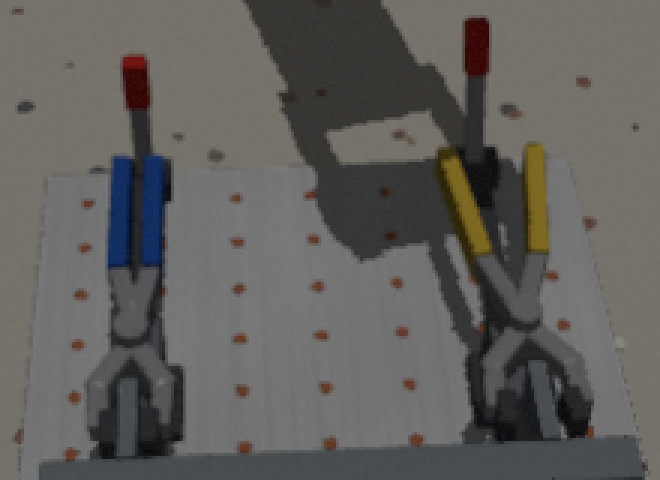

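The scene view shows the blue handles parallel (about 0 rad). The yellow ones spread by about 0.124 rad each, matching 0.13 fully open, and the robot is clear.

```bash
python3 -c "
from station import *
print(hand_in())"
```

```text
the job is handed in; nothing more can be done
None
```

The blue pliers are locked and the yellow pliers are open. I handed the job in at about 8.8 s of the 43 s allowed, and no verdict was reported.

**What I did:** I squeezed the blue handles with the gripper until they snapped shut (finger gap 30 mm) and checked that they stayed locked after I let go. Then I pulled the yellow release lever back with the closed fingers until it sprang open, and raised the arm clear.

**Last checks:**
- **Scene view:** the blue handles measured about 0 rad. The yellow handles averaged about 0.124 rad each (0.11 and 0.138), against 0.13 for fully open.
- **Robot clearance:** the arm was well above everything, with wrist force under 1 N.
- **Disagreement:** the last wrist-view angle fits did not match. They gave -0.048 rad for blue, where both handles merged into one blob. For yellow they gave 0.043 and -0.076 rad, with the handles mostly hidden by the gripper. I relied on the scene view instead.

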